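Take the lock nut off the loaded tube rotor

ROBOT

A 7-joint arm with a two-finger parallel gripper is mounted at the origin on the work surface. World frame = base frame: x ahead of the robot, y to its left, z up, the work surface at z = 0. Lengths are in m, angles in rad, forces in N, time in s.
With the tool pointing down it reaches from about 0.425 to 0.875 m from the base axis. Payload 4.7 kg.
Tool frame: the origin (TCP) lies at the very end of the fingers, on their centre line; the grasp point (between the pads) lies 19 mm behind it; z points along the fingers, y is the line along which they close (so a half turn about z gives the same grasp; the last joint's range is limited). The gripper opens to 87 mm and grips with 3 to 60 N. Pads are 19 mm wide; open, the fingers measure 117 mm over their backs; the gripper's body (75 mm by 190 mm) begins 51 mm behind the grasp point.
Start: joints at [1.325, 0.321, -0.07, 1.45, 0.023, 1.371, -0.057], TCP at [0.167, -0.628, 0.223] pointing down, gripper open.
Joint ranges: [-2.86, 2.86], [-0.3, 2.09], [-1.38, 1.24], [0.06, 2.45], [-1.56, 4.7], [0.09, 2.05], [-2.69, 2.69]. Speed limits (rad/s): [2.57, 2.57, 3.14, 3.14, 3.14, 3.14, 3.14].

INTERFACE

Orientations are given as a rotation vector (axis times angle).
In Python, from bench import ctrl, vision gives the robot as it stands.
- The arm moves only by the tool jog_arm, never from a script. Its argument "increments" is a list of rows, each an object of numbers: "tx", "ty", "tz": the shift along the tool's x, y, z in mm; "wx", "wy", "wz": the turn, a rotation vector about the tool's x, y, z in rad; "gripper": the opening, from 0 (shut) to 1 (fully open). In form: [{"tx": .., "ty": .., "tz": .., "wx": .., "wy": .., "wz": .., "gripper": ..}, ...]. A call has exactly 5 rows; each row is the pose to reach, as a shift and turn from the pose commanded when the call began, along the tool's axes at that moment; what a row does not reach only later rows make up. A row lasts 1/12 s, in which the tool goes at most 41.7 mm and 7.16 degrees, less where a joint would pass 70% of its speed; a pose out of reach is approached as far as the arm can. A call with a gripper value outside its range is refused whole. The fingers move at their own pace and stop on an object; "grip_force" is the grip in N (left out, the last holds). Time passes only in rows, so rows that repeat a pose let the fingers close, or fill a call up. It gives the time, the measured TCP pose, the force, the opening and the grip force at its end, in the units of the state.
- ctrl.get_state(): the state, without advancing time (a new reading comes with each control period).
- vision.get_image(name): name is "scene" or "top" or "wrist"; returns a dict with "color" (400x640x3 uint8, blue, green, red), "fx", "fy", "cx", "cy" (pixels), "extrinsics" (4x4, takes a point from world to camera coordinates). Camera axes: x right, y down, z forward; pixel columns grow to the right and rows downward; lengths in m; the calibration is good to about 2 mm. A picture is of the moment at which its call begins. There is no depth.
- ctrl.close_job(): hands the job in; it is judged then, once.
Trained networks look in the newest picture that a camera, given by its name, has taken for a name from the list of things; names that differ only in an ending like _2 or _b are one class to them, and where a whole thing is asked for, a point or a joint stands for the part that bears it (a point fixed in the world has none). Each returns a list of dicts, best first, with "conf" (0 to 1); they miss things now and then, are a little off and sometimes report something else, mostly with a low value. They report only what shows in the picture. A call takes as long as a camera call. They do not tell look-alikes from the thing itself.
- vision.spot_in(camera, thing): "bbox" ([left, top, right, bottom] in pixels, round what is visible of it).
The state is a dict: "time": time; "joint_positions": joint angles; "qd": joint speeds; "joint_torque": joint torques, N m; "position": TCP position; "tool_rot": TCP orientation; "ft_force": force on the tool from outside, world axes, zero at the start; "torque": the same for the moment, N m; "grip_width": opening from 0.0 (shut) to 1.0 (fully open); "grip_force": force on a finger pad.
Only numpy, scipy, OpenCV 4.12 (cv2) and the standard library are available. Lean on these libraries where they do the work, as an engineer would, in place of code of your own. Each camera call takes 0.05 s, during which the arm holds its last target. There are 200 camera calls.

TASK

Two tube rotors stand on the bench, each with a knurled nut, already slackened, on its threaded stud. Unscrew the nut of the rotor that is loaded with capped tubes, lift it clear of its stud and set it down flat in the steel dish, without dropping it in. Leave the nut of the empty rotor alone.

Things in the scene. Friction and masses are not known exactly. Their poses are not given: they have to be found in the camera images.
- nut: knurled brass ring nut of the loaded rotor, 46 mm across, 34 mm high, 0.10 to 0.19 kg, hanging on the thread of the stud in its 32 mm bore. Origin: centre of its underside; z up. Any grip across a diameter does. Turned 45 to 60 degrees anticlockwise seen from above it has climbed 4 mm and is free; 85 is ample, 150 does no harm. It turns easily. Unturned or turned clockwise it cannot be pulled off.
- rotor: loaded tube rotor, fixed: dark disc, 150 mm across, with eight white tube caps (19 mm across, tops at 77 mm) in a ring of 53 mm radius. Origin: centre of its underside, on the bench; z up. Hub 44 mm across up to 82 mm; the nut's underside starts at 91 mm; the stud (right-hand thread, 24 mm a turn, 3 mm play upward) ends at 125 mm, so the nut must rise 35 mm to clear it.
- dish: round shallow stainless dish, loose, 0.35 kg, 120 mm across the rim, 12 mm high, walls 3 mm, inner floor 3 mm above its underside and about 108 mm wide. Origin at the centre of its underside, z up
- empty_nut: the other nut, same make and size, origin alike, on the empty rotor (same rotor, its eight holes dark and empty, no caps); to be left alone
Things that resemble listed ones, but are neither listed nor needed, are in the scene too. Leave any red look-alike of the nut alone. Several things have the shape of the dish; the one meant has the colours described above.

How it is judged:
On the way:
1. the nut is unscrewed and lifted clear of its stud (z of nut in the frame of rotor above 0.126 m), for 0.1 s.
At the end, for the whole second after the job is handed in: the nut lies flat on its underside (within 10 degrees) and still on the floor of the dish, its origin within 40 mm of the dish's centre and less than 10 mm above the dish's underside, and the empty rotor's nut is within 10 mm of where it was (horizontal distance between nut and dish below 0.04 m and z of nut in the frame of dish below 0.01 m and angle between nut's own z axis and vertical below 0.17 rad and linear speed of nut below 0.03 m/s and distance of empty_nut from where it was at the start of the episode below 0.01 m); the robot touches nothing.
It fails at once if the other rotor's nut is disturbed (moved more than 10 mm) (distance of empty_nut from where it was at the start of the episode above 0.01 m).
It fails at once if the nut is dropped or thrown into the dish (faster than 0.7 m/s within 60 mm above it) (linear speed of nut above 0.7 m/s and horizontal distance between nut and dish below 0.06 m and z of nut in the frame of dish below 0.06 m).
It also fails if it takes over 38 s, if anything falls off the work surface, if the arm or the gripper's body presses on something with over 40 N, if the wrist force passes 120 N, or if a joint passes its speed limit or range.

## Working session

There is one attempt and no reset: what is moved stays moved. The work goes in short steps, Python scripts to look and compute and a tool call to move; the robot and the scene stay as the last step left them, time stands still between calls to the robot, and variables do not carry over. Pictures are saved under pics/ and viewed, at most 10 in all, crops included, and the job is handed in when it is done.

Besides the shell and the picture viewer there is one more tool, called as a command line: name --argument value ..., lists and objects as JSON in quotes. jog_arm: Moves the arm, as the interface text tells. Its arguments: {"type":"object","properties":{"increments":{"type":"array"},"grip_force":{"type":"number"}},"required":["increments"]}

```bash
mkdir -p pics; cat > h.py <<'E'
import numpy as np, cv2
from bench import ctrl, vision
def ray(im,u,v,z):
    E=np.array(im["extrinsics"]);R=E[:3,:3];t=E[:3,3];c=-R.T@t
    d=R.T@np.array([(u-im["cx"])/im["fx"],(v-im["cy"])/im["fy"],1]);return c+d*(z-c[2])/d[2]
def proj(im,p):
    E=np.array(im["extrinsics"]);q=E[:3,:3]@np.array(p)+E[:3,3]
    return im["fx"]*q[0]/q[2]+im["cx"],im["fy"]*q[1]/q[2]+im["cy"]
E
python3 - <<'E'
from h import *
a=vision.get_image("top");b=vision.get_image("scene")
cv2.imwrite("pics/top.png",a["color"]);cv2.imwrite("pics/scene.png",b["color"])
Z={"nut":.125,"rotor":.07,"dish":.012}
for c,im in(("top",a),("scene",b)):
  for n in Z:
    for r in vision.spot_in(c,n):
      x=r["bbox"];print(c,n,round(r["conf"],2),np.round(x),np.round(ray(im,(x[0]+x[2])/2,(x[1]+x[3])/2,Z[n]),3))
  E=np.array(im["extrinsics"]);print(np.round(-E[:3,:3].T@E[:3,3],3))
s=ctrl.get_state();print(s["time"],s["position"],s["tool_rot"],s["grip_width"])
E
```

```text
top nut 0.81 [415. 162. 446. 188.] [ 0.678 -0.235  0.125]
top nut 0.6 [426. 240. 451. 268.] [ 0.517 -0.243  0.125]
top rotor 0.81 [396. 219. 464. 290.] [ 0.517 -0.239  0.07 ]
top dish 0.89 [266. 193. 324. 243.] [0.606 0.046 0.012]
top dish 0.79 [235. 117. 288. 168.] [0.78  0.119 0.012]
[0.512 0.003 1.103]
scene nut 0.88 [181. 267. 210. 298.] [ 0.781 -0.242  0.125]
scene nut 0.68 [188. 164. 212. 196.] [ 0.531 -0.235  0.125]
scene rotor 0.87 [166. 172. 242. 241.] [ 0.549 -0.237  0.07 ]
scene dish 0.96 [378. 264. 442. 320.] [0.78  0.121 0.012]
scene dish 0.91 [320. 208. 380. 255.] [0.615 0.044 0.012]
[ 1.3   -0.116  0.77 ]
0.4 [ 0.16693286 -0.62813575  0.2224243 ] [-3.11493053e+00 -4.06945396e-01  1.22889531e-04] 0.9970619118322367
```

View pics/top.png

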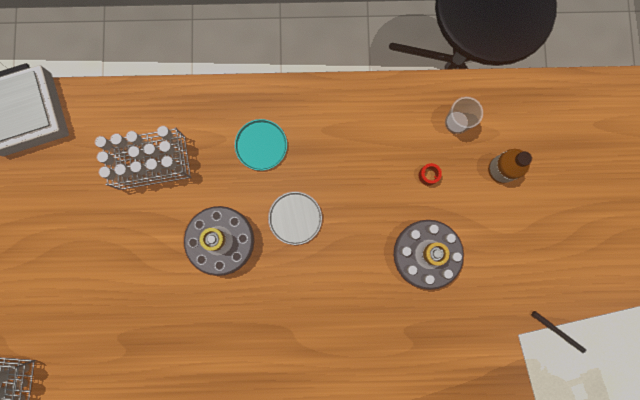

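View pics/scene.png

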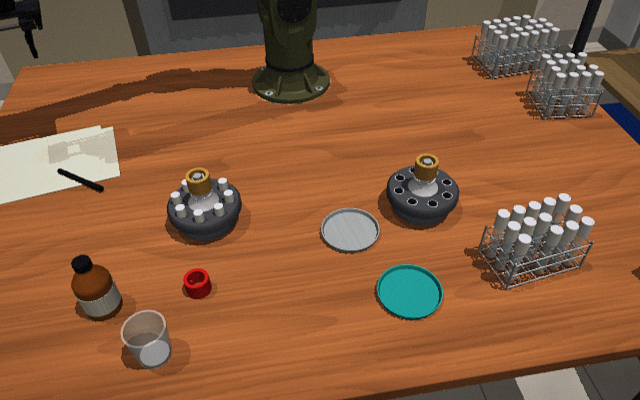

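The top view shows these candidates:
- **Rotors:** one at (429,254) with eight white caps, which is the loaded one and has its brass nut at (438,254). The other, at (218,241), has dark holes and its nut at (211,239), so I leave it alone.
- **Look-alikes:** a red nut at (431,174) and a teal dish at (261,145).
- **Dish:** the grey steel one at (295,218) is the one meant.

I'll confirm both in one enlarged crop and triangulate.

```bash
python3 - <<'E'
from h import *
a=vision.get_image("top");b=vision.get_image("scene")
r=cv2.resize(a["color"][205:300,380:480],None,fx=4,fy=4,interpolation=2);d=cv2.resize(a["color"][185:280,250:350],None,fx=4,fy=4,interpolation=2)
# predicted nut top circle from scene-triangulated centre
def ring(im,box):
    x0,y0,x1,y1=box;h=cv2.cvtColor(im["color"][y0:y1,x0:x1],cv2.COLOR_BGR2HSV)
    m=cv2.inRange(h,(15,110,60),(35,255,255));v,u=np.nonzero(m);return m,u.min()+x0,u.max()+x0,v.min()+y0,v.max()+y0
m,*q=ring(a,(415,235,460,275));print("top ring",q)
cu,cv_=(q[0]+q[1]+1)/2,(q[2]+q[3]+1)/2;print(ray(a,cu,cv_,.125))
for x,y in((.517,-.243),(.512,-.241),(.517,-.238),(.512,-.236)):
  for z in(.125,):
    A=np.linspace(0,6.28,60);P=np.array([proj(a,(x+.023*np.cos(t),y+.023*np.sin(t),z)) for t in A]);Q=np.array([proj(b,(x+.023*np.cos(t),y+.023*np.sin(t),zz)) for t in A for zz in(.091,.125)])
    print(x,y,"top",P.min(0).round(1),P.max(0).round(1),"scene",Q.min(0).round(1),Q.max(0).round(1))
m2,*q2=ring(b,(183,160,216,200));print("scene ring",q2)
cv2.imwrite("pics/crop.png",np.hstack([r,d]))
E
```

```text
top ring [np.int64(423), np.int64(449), np.int64(243), np.int64(265)]
[ 0.51685819 -0.23899524  0.125     ]
0.517 -0.243 top [427.  242.8] [450. 266.] scene [184.  167.7] [210.9 196.2]
0.512 -0.241 top [426.1 245.4] [449.2 268.6] scene [185.1 166. ] [211.8 194.4]
0.517 -0.238 top [424.5 242.9] [447.5 266.1] scene [186.6 167.4] [213.4 195.9]
0.512 -0.236 top [423.6 245.4] [446.6 268.6] scene [187.7 165.7] [214.4 194. ]
scene ring [np.int64(185), np.int64(211), np.int64(167), np.int64(195)]
```

View pics/crop.png

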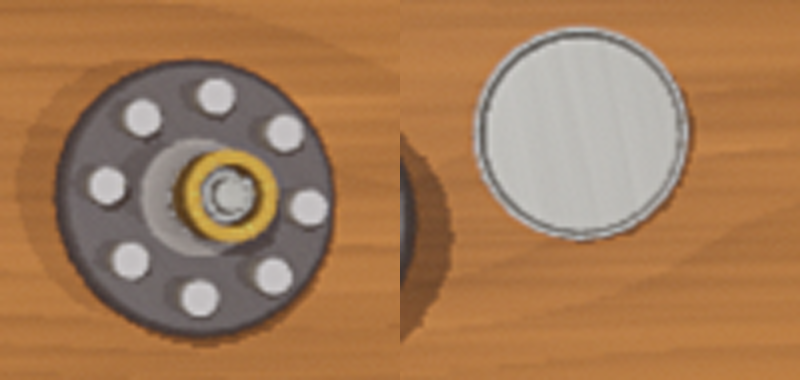

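jog_arm --increments '[{"tz": -30},{"tz": -30},{"tz": -30},{"tz": -30},{"tz": -30}]'

```text
validation failed for argument at $.in...
```

The crop confirms it: capped rotor and brass ring on the left, plain grey steel dish on the right. The nut is at about (0.516, -0.2405), which agrees in both cameras. The dish is at about (0.606, 0.046). I need to move tx=437, ty=-285.

jog_arm --increments '[{"tx": 33,"ty": -21.5,"tz": 0,"wx": 0,"wy": 0,"wz": 0.12,"gripper": 1},{"tx": 66,"ty": -43,"tz": 0,"wx": 0,"wy": 0,"wz": 0.24,"gripper": 1},{"tx": 99,"ty": -64.5,"tz": 0,"wx": 0,"wy": 0,"wz": 0.36,"gripper": 1},{"tx": 132,"ty": -86,"tz": 0,"wx": 0,"wy": 0,"wz": 0.48,"gripper": 1},{"tx": 165,"ty": -107.5,"tz": 0,"wx": 0,"wy": 0,"wz": 0.6,"gripper": 1}]' --grip_force 30

```text
time: 0.92
position: [0.2994, -0.481, 0.2228]
tool_rot: [3.095, -0.537, 0.001]
ft_force: [0.5, -0.1, -0.2]
grip_width: 1.0
grip_force: 0.0
```

```bash
cat > go.py <<'E'
from h import *
import sys
from scipy.spatial.transform import Rotation as R
s=ctrl.get_state();r=R.from_rotvec(s["tool_rot"]);p=np.array(s["position"])
print("t",s["time"],"p",p.round(4),"q",np.round(s["joint_positions"],2),"f",np.round(s["ft_force"],1),"w",round(s["grip_width"],3),"yaw x",r.as_matrix()[:,0].round(4),"z",r.as_matrix()[:,2].round(4))
t=np.array([float(v) for v in sys.argv[1:4]]);print("tool mm",(r.inv().apply(t-p)*1000).round(1))
down=R.from_matrix(np.c_[r.as_matrix()[:,0]*[1,1,0],np.cross([0,0,-1],r.as_matrix()[:,0]*[1,1,0]),[0,0,-1]]);print("level rv",(r.inv()*down).as_rotvec().round(4))
E
python3 go.py .516 -.2405 .2
```

```text
t 0.9167 p [ 0.2994 -0.481   0.2228] q [ 1.08  0.15 -0.12  1.66  0.02  1.33 -0.96] f [ 0.5 -0.1 -0.2] w 1.0 yaw x [ 9.415e-01 -3.370e-01  4.000e-04] z [ 3.e-04 -5.e-04 -1.e+00]
tool mm [ 122.9 -299.4   22.7]
level rv [ 0.0003 -0.0004 -0.    ]
```

jog_arm --increments '[{"tx": 15,"ty": -37,"tz": 0,"wx": 0,"wy": 0,"wz": 0,"gripper": 1},{"tx": 30,"ty": -74,"tz": 0,"wx": 0,"wy": 0,"wz": 0,"gripper": 1},{"tx": 45,"ty": -111,"tz": 0,"wx": 0,"wy": 0,"wz": 0,"gripper": 1},{"tx": 60,"ty": -148,"tz": 0,"wx": 0,"wy": 0,"wz": 0,"gripper": 1},{"tx": 75,"ty": -185,"tz": 0,"wx": 0,"wy": 0,"wz": 0,"gripper": 1}]'

```text
time: 1.33
position: [0.4313, -0.3313, 0.223]
tool_rot: [3.096, -0.528, 0.001]
ft_force: [0.4, -0.4, -0.7]
grip_width: 1.004
grip_force: 0.0
```

jog_arm --increments '[{"tx": 15,"ty": -37,"tz": 0,"wx": 0,"wy": 0,"wz": 0,"gripper": 1},{"tx": 30,"ty": -74,"tz": 0,"wx": 0,"wy": 0,"wz": 0,"gripper": 1},{"tx": 40,"ty": -100,"tz": 0,"wx": 0,"wy": 0,"wz": 0,"gripper": 1},{"tx": 46,"ty": -113,"tz": 0,"wx": 0,"wy": 0,"wz": 0,"gripper": 1},{"tx": 46,"ty": -113,"tz": 0,"wx": 0,"wy": 0,"wz": 0,"gripper": 1}]'

```text
time: 1.75
position: [0.514, -0.2368, 0.2228]
tool_rot: [-3.097, 0.516, -0.002]
ft_force: [-0.2, 1.6, -0.1]
grip_width: 0.998
grip_force: 0.0
```

```bash
python3 go.py .516 -.2405 .09; python3 - <<'E'
from h import *
w=vision.get_image("wrist");cv2.imwrite("pics/w1.png",w["color"])
for n,z in(("nut",.125),("rotor",.04)):
  for r in vision.spot_in("wrist",n):
    x=r["bbox"];print(n,round(r["conf"],2),np.round(x),ray(w,(x[0]+x[2])/2,(x[1]+x[3])/2,z).round(4))
for x,y in((.516,-.2405),):
  for z in (.125,.091):
    P=np.array([proj(w,(x+.023*np.cos(t),y+.023*np.sin(t),z)) for t in np.linspace(0,6.28,60)]);print(z,P.min(0),P.max(0))
E
```

```text
t 1.75 p [ 0.514  -0.2368  0.2228] q [ 0.73  0.16 -0.38  1.65  0.06  1.34 -1.56] f [-0.2  1.6 -0.1] w 0.998 yaw x [ 0.946  -0.3242  0.0011] z [ 0.0017  0.0017 -1.    ]
tool mm [  3.    3.1 132.8]
level rv [-0.0022 -0.0011  0.    ]
nut 0.78 [253.   0. 301.  37.] [ 0.6549 -0.2547  0.125 ]
nut 0.58 [290. 165. 347. 221.] [ 0.5192 -0.2409  0.125 ]
rotor 0.84 [251. 109. 388. 244.] [ 0.518  -0.2416  0.04  ]
0.125 [292.2855135  169.58995348] [346.42631205 222.2835464 ]
0.091 [295.10872418 164.12913249] [343.30401326 211.34496273]
```

View pics/w1.png

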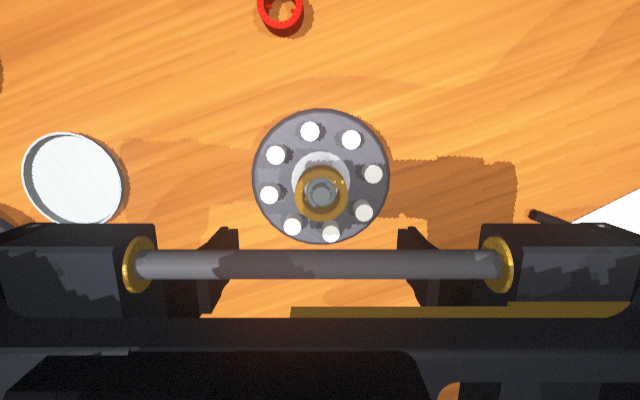

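The wrist view shows the nut at (320,194) on the capped rotor, matching the estimate to about 1 mm. Descending.

jog_arm --increments '[{"tx": 1,"ty": 1,"tz": 25,"wx": 0,"wy": 0,"wz": 0,"gripper": 1},{"tx": 2,"ty": 1.5,"tz": 50,"wx": 0,"wy": 0,"wz": 0,"gripper": 1},{"tx": 2,"ty": 1.5,"tz": 75,"wx": 0,"wy": 0,"wz": 0,"gripper": 1},{"tx": 2,"ty": 1.5,"tz": 82,"wx": 0,"wy": 0,"wz": 0,"gripper": 1},{"tx": 2,"ty": 1.5,"tz": 82,"wx": 0,"wy": 0,"wz": 0,"gripper": 1}]'

```text
time: 2.32
position: [0.5099, -0.2447, 0.1383]
tool_rot: [-3.095, 0.532, 0.008]
ft_force: [-0.5, -0.4, 0.5]
grip_width: 1.002
grip_force: 0.0
```

```bash
python3 go.py .517 -.241 .091
```

```text
t 2.3167 p [ 0.5099 -0.2447  0.1383] q [ 0.72  0.23 -0.37  1.76  0.09  1.18 -1.58] f [-0.5 -0.4  0.5] w 1.002 yaw x [ 0.9425 -0.3341 -0.0049] z [-0.0046  0.0016 -1.    ]
tool mm [ 5.7 -5.9 47.3]
level rv [0.0001 0.0049 0.    ]
```

jog_arm --increments '[{"tx": 3,"ty": -3,"tz": 0,"wx": 0,"wy": 0,"wz": 0,"gripper": 1},{"tx": 5,"ty": -5,"tz": 0,"wx": 0,"wy": 0,"wz": 0,"gripper": 1},{"tx": 5,"ty": -5,"tz": 0,"wx": 0,"wy": 0,"wz": 0,"gripper": 1},{"tx": 5,"ty": -5,"tz": 0,"wx": 0,"wy": 0,"wz": 0,"gripper": 1},{"tx": 5,"ty": -5,"tz": 0,"wx": 0,"wy": 0,"wz": 0,"gripper": 1}]'

```text
time: 2.73
position: [0.5195, -0.2407, 0.1415]
tool_rot: [3.096, -0.527, 0.002]
ft_force: [0.3, -1.0, -0.6]
grip_width: 1.003
grip_force: 0.0
```

```bash
python3 go.py .517 -.241 .091
```

```text
t 2.7333 p [ 0.5195 -0.2407  0.1415] q [ 0.71  0.23 -0.37  1.74  0.09  1.18 -1.59] f [ 0.3 -1.  -0.6] w 1.003 yaw x [ 0.9436 -0.3311  0.0016] z [ 1.4e-03 -9.0e-04 -1.0e+00]
tool mm [-2.4  1.1 50.5]
level rv [ 0.0004 -0.0016 -0.    ]
```

jog_arm --increments '[{"tx": -1,"ty": 0.5,"tz": 12,"wx": 0,"wy": 0,"wz": 0,"gripper": 1},{"tx": -1.5,"ty": 0.5,"tz": 24,"wx": 0,"wy": 0,"wz": 0,"gripper": 1},{"tx": -1.5,"ty": 0.5,"tz": 36,"wx": 0,"wy": 0,"wz": 0,"gripper": 1},{"tx": -1.5,"ty": 0.5,"tz": 44,"wx": 0,"wy": 0,"wz": 0,"gripper": 1},{"tx": -1.5,"ty": 0.5,"tz": 49,"wx": 0,"wy": 0,"wz": 0,"gripper": 1}]'

```text
time: 3.15
position: [0.516, -0.2399, 0.0891]
tool_rot: [-3.096, 0.528, 0.005]
ft_force: [-0.1, -0.0, -0.4]
grip_width: 0.997
grip_force: 0.0
```

jog_arm --increments '[{"tx": 0,"ty": 0,"tz": 0,"wx": 0,"wy": 0,"wz": 0,"gripper": 1},{"tx": 0,"ty": 0,"tz": 0,"wx": 0,"wy": 0,"wz": 0,"gripper": 1},{"tx": 0,"ty": 0,"tz": 0,"wx": 0,"wy": 0,"wz": 0,"gripper": 1},{"tx": 0,"ty": 0,"tz": 0,"wx": 0,"wy": 0,"wz": 0,"gripper": 1},{"tx": 0,"ty": 0,"tz": 0,"wx": 0,"wy": 0,"wz": 0,"gripper": 1}]'

```text
time: 3.57
position: [0.5178, -0.2406, 0.0922]
tool_rot: [3.096, -0.528, 0.002]
ft_force: [0.8, 1.0, -0.4]
grip_width: 0.996
grip_force: 0.0
```

```bash
python3 go.py .517 -.241 .091
```

```text
t 3.5667 p [ 0.5178 -0.2406  0.0922] q [ 0.71  0.28 -0.37  1.8   0.11  1.09 -1.61] f [ 0.8  1.  -0.4] w 0.996 yaw x [ 0.9435 -0.3313  0.0012] z [ 1.e-03 -6.e-04 -1.e+00]
tool mm [-0.7  0.6  1.2]
level rv [ 0.0003 -0.0012 -0.    ]
```

Well centred, so I close on the nut.

jog_arm --increments '[{"tx": 0,"ty": 0,"tz": 0,"wx": 0,"wy": 0,"wz": 0,"gripper": 0.4},{"tx": 0,"ty": 0,"tz": 0,"wx": 0,"wy": 0,"wz": 0,"gripper": 0.4},{"tx": 0,"ty": 0,"tz": 0,"wx": 0,"wy": 0,"wz": 0,"gripper": 0.4},{"tx": 0,"ty": 0,"tz": 0,"wx": 0,"wy": 0,"wz": 0,"gripper": 0.4},{"tx": 0,"ty": 0,"tz": 0,"wx": 0,"wy": 0,"wz": 0,"gripper": 0.4}]' --grip_force 30

```text
time: 3.98
position: [0.5173, -0.2405, 0.0916]
tool_rot: [3.097, -0.528, 0.0]
ft_force: [-1.0, -0.2, -0.1]
grip_width: 0.706
grip_force: 0.0
```

jog_arm --increments '[{"tx": 0,"ty": 0,"tz": 0,"wx": 0,"wy": 0,"wz": 0,"gripper": 0.3},{"tx": 0,"ty": 0,"tz": 0,"wx": 0,"wy": 0,"wz": 0,"gripper": 0.3},{"tx": 0,"ty": 0,"tz": 0,"wx": 0,"wy": 0,"wz": 0,"gripper": 0.3},{"tx": 0,"ty": 0,"tz": 0,"wx": 0,"wy": 0,"wz": 0,"gripper": 0.3},{"tx": 0,"ty": 0,"tz": 0,"wx": 0,"wy": 0,"wz": 0,"gripper": 0.3}]'

```text
time: 4.4
position: [0.5174, -0.2405, 0.0915]
tool_rot: [3.097, -0.528, -0.0]
ft_force: [0.9, 0.4, -0.3]
grip_width: 0.51
grip_force: 30.0
```

```bash
python3 go.py .517 -.241 .091
```

```text
t 4.4 p [ 0.5174 -0.2405  0.0915] q [ 0.71  0.28 -0.37  1.8   0.11  1.09 -1.61] f [ 0.9  0.4 -0.3] w 0.51 yaw x [ 0.9435 -0.3313  0.    ] z [-0. -0. -1.]
tool mm [-0.2  0.6  0.5]
level rv [ 0. -0. -0.]
```

Gripped, at 0.51 × 87 ≈ 45 mm. Next I turn anticlockwise from above (negative wz), rising 3.8 mm per rad.

jog_arm --increments '[{"tx": 0,"ty": 0,"tz": -0.4,"wx": 0,"wy": 0,"wz": -0.11,"gripper": 0.3},{"tx": 0,"ty": 0,"tz": -0.8,"wx": 0,"wy": 0,"wz": -0.22,"gripper": 0.3},{"tx": 0,"ty": 0,"tz": -1.3,"wx": 0,"wy": 0,"wz": -0.33,"gripper": 0.3},{"tx": 0,"ty": 0,"tz": -1.7,"wx": 0,"wy": 0,"wz": -0.44,"gripper": 0.3},{"tx": 0,"ty": 0,"tz": -2.1,"wx": 0,"wy": 0,"wz": -0.55,"gripper": 0.3}]'

```text
time: 4.82
position: [0.5172, -0.2406, 0.0936]
tool_rot: [3.123, 0.341, -0.001]
ft_force: [-0.6, 0.1, -1.0]
grip_width: 0.511
grip_force: 30.0
```

jog_arm --increments '[{"tx": 0,"ty": 0,"tz": -0.4,"wx": 0,"wy": 0,"wz": -0.11,"gripper": 0.3},{"tx": 0,"ty": 0,"tz": -0.8,"wx": 0,"wy": 0,"wz": -0.22,"gripper": 0.3},{"tx": 0,"ty": 0,"tz": -1.3,"wx": 0,"wy": 0,"wz": -0.33,"gripper": 0.3},{"tx": 0,"ty": 0,"tz": -1.7,"wx": 0,"wy": 0,"wz": -0.44,"gripper": 0.3},{"tx": 0,"ty": 0,"tz": -2.1,"wx": 0,"wy": 0,"wz": -0.55,"gripper": 0.3}]'

```text
time: 5.23
position: [0.5172, -0.2409, 0.0958]
tool_rot: [2.913, 1.176, -0.001]
ft_force: [0.1, -0.4, -0.5]
grip_width: 0.509
grip_force: 30.0
```

```bash
python3 go.py .517 -.241 .091
```

```text
t 5.2333 p [ 0.5172 -0.2409  0.0958] q [ 0.84  0.29 -0.52  1.79  0.16  1.1  -0.54] f [ 0.1 -0.4 -0.5] w 0.509 yaw x [ 7.197e-01  6.943e-01 -5.000e-04] z [-2.e-04 -6.e-04 -1.e+00]
tool mm [-0.2 -0.1  4.8]
level rv [0.0003 0.0005 0.    ]
```

jog_arm --increments '[{"tx": 0,"ty": 0,"tz": -0.4,"wx": 0,"wy": 0,"wz": -0.11,"gripper": 0.3},{"tx": 0,"ty": 0,"tz": -0.8,"wx": 0,"wy": 0,"wz": -0.22,"gripper": 0.3},{"tx": 0,"ty": 0,"tz": -1.3,"wx": 0,"wy": 0,"wz": -0.33,"gripper": 0.3},{"tx": 0,"ty": 0,"tz": -1.7,"wx": 0,"wy": 0,"wz": -0.44,"gripper": 0.3},{"tx": 0,"ty": 0,"tz": -2.1,"wx": 0,"wy": 0,"wz": -0.55,"gripper": 0.3}]'

```text
time: 5.65
position: [0.5174, -0.241, 0.0979]
tool_rot: [2.484, 1.922, -0.0]
ft_force: [1.0, -0.3, -0.2]
grip_width: 0.514
grip_force: 30.0
```

jog_arm --increments '[{"tx": 0,"ty": 0,"tz": -0.4,"wx": 0,"wy": 0,"wz": -0.1,"gripper": 0.3},{"tx": 0,"ty": 0,"tz": -0.8,"wx": 0,"wy": 0,"wz": -0.2,"gripper": 0.3},{"tx": 0,"ty": 0,"tz": -3,"wx": 0,"wy": 0,"wz": -0.2,"gripper": 0.3},{"tx": 0,"ty": 0,"tz": -6,"wx": 0,"wy": 0,"wz": -0.2,"gripper": 0.3},{"tx": 0,"ty": 0,"tz": -9,"wx": 0,"wy": 0,"wz": -0.2,"gripper": 0.3}]'

```text
time: 6.07
position: [0.5171, -0.2404, 0.1069]
tool_rot: [-2.288, -2.152, 0.0]
ft_force: [-1.5, -0.8, -1.0]
grip_width: 0.509
grip_force: 30.0
```

```bash
python3 go.py .606 .046 .18
```

```text
t 6.0667 p [ 0.5171 -0.2404  0.1069] q [ 0.93  0.3  -0.63  1.77  0.19  1.13  0.18] f [-1.5 -0.8 -1. ] w 0.509 yaw x [6.100e-02 9.981e-01 2.000e-04] z [-5.e-04  3.e-04 -1.e+00]
tool mm [291.3  71.2 -73.1]
level rv [-0.0006 -0.0002  0.    ]
```

Turned by about 106° and rising with no resistance. Lifting clear.

jog_arm --increments '[{"tx": 0,"ty": 0,"tz": -12,"wx": 0,"wy": 0,"wz": 0,"gripper": 0.3},{"tx": 0,"ty": 0,"tz": -26,"wx": 0,"wy": 0,"wz": 0,"gripper": 0.3},{"tx": 0,"ty": 0,"tz": -42,"wx": 0,"wy": 0,"wz": 0,"gripper": 0.3},{"tx": 0,"ty": 0,"tz": -56,"wx": 0,"wy": 0,"wz": 0,"gripper": 0.3},{"tx": 0,"ty": 0,"tz": -65,"wx": 0,"wy": 0,"wz": 0,"gripper": 0.3}]'

```text
time: 6.48
position: [0.5183, -0.2406, 0.1745]
tool_rot: [2.284, 2.153, 0.001]
ft_force: [-0.2, -0.8, -0.7]
grip_width: 0.512
grip_force: 30.0
```

```bash
python3 go.py .606 .046 .17; python3 - <<'E'
from h import *
a=vision.get_image("top");b=vision.get_image("scene")
cv2.imwrite("pics/scene2.png",cv2.resize(b["color"][100:340,120:480],None,fx=2,fy=2))
# fit dish: rim circle r=.06 at z=.012 from each camera by grey colour
for n,im,(x0,y0,x1,y1) in(("top",a,(260,185,330,250)),("scene",b,(312,200,388,262))):
  h=cv2.cvtColor(im["color"][y0:y1,x0:x1],cv2.COLOR_BGR2HSV);m=cv2.inRange(h,(0,0,90),(179,60,255))
  k,l,st,c=cv2.connectedComponentsWithStats(m);i=1+st[1:,4].argmax();s=st[i]
  print(n,s,ray(im,x0+s[0]+s[2]/2,y0+s[1]+s[3]/2,.010).round(4))
  P=np.array([proj(im,(.606+.06*np.cos(t),.046+.06*np.sin(t),.012)) for t in np.linspace(0,6.28,90)]);print(P.min(0)-[x0,y0],P.max(0)-[x0,y0])
E
```

```text
t 6.4833 p [ 0.5183 -0.2406  0.1745] q [ 0.95  0.24 -0.64  1.7   0.15  1.25  0.21] f [-0.2 -0.8 -0.7] w 0.512 yaw x [ 0.0593  0.9982 -0.0014] z [ 0.0024 -0.0015 -1.    ]
tool mm [291.3  70.6   4.2]
level rv [0.0024 0.0014 0.    ]
top [   8    7   54   53 2244] [0.605  0.0461 0.01  ]
[8.16509343 6.39388467] [61.80250174 59.84235594]
scene [   9    8   59   43 1948] [0.6071 0.0473 0.01  ]
[8.36449344 7.90389627] [67.3758815 50.9374573]
```

View pics/scene2.png

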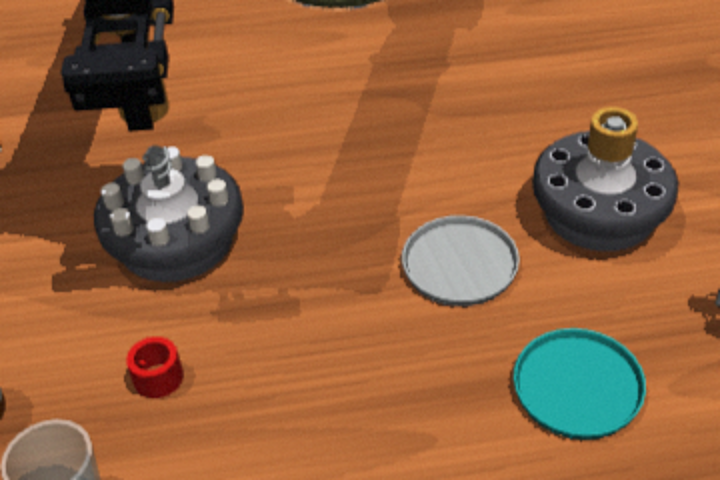

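The nut is off its stud and in the gripper, and the bare stud shows at (155,165). The steel dish is at (0.606, 0.0465) in both cameras. Next I check clearance to the empty rotor.

```bash
python3 - <<'E'
from h import *
a=vision.get_image("top");print("emptynut",ray(a,211.5,239.5,.125).round(3),"disc",ray(a,218.5,241,.06).round(3))
w=vision.get_image("wrist");E=np.array(w["extrinsics"]);print("wristcam",(-E[:3,:3].T@E[:3,3]).round(3),ctrl.get_state()["position"])
E
```

```text
emptynut [0.557 0.209 0.125] disc [0.556 0.208 0.06 ]
wristcam [ 0.52  -0.175  0.335] [ 0.51718116 -0.24043508  0.17179005]
```

jog_arm --increments '[{"tx": 20,"ty": 5,"tz": 0,"wx": 0,"wy": 0,"wz": 0,"gripper": 0.3},{"tx": 50,"ty": 12,"tz": 0,"wx": 0,"wy": 0,"wz": 0.05,"gripper": 0.3},{"tx": 85,"ty": 21,"tz": 0,"wx": 0,"wy": 0,"wz": 0.15,"gripper": 0.3},{"tx": 120,"ty": 30,"tz": 0,"wx": 0,"wy": 0,"wz": 0.25,"gripper": 0.3},{"tx": 155,"ty": 39,"tz": 0,"wx": 0,"wy": 0,"wz": 0.35,"gripper": 0.3}]'

```text
time: 7.1
position: [0.5648, -0.0867, 0.1706]
tool_rot: [-2.63, -1.716, 0.002]
ft_force: [1.4, 1.0, -2.5]
grip_width: 0.516
grip_force: 30.0
```

```bash
python3 go.py .606 .042 .17
```

```text
t 7.1 p [ 0.5648 -0.0867  0.1706] q [ 0.7   0.25 -0.69  1.7   0.17  1.25 -0.44] f [ 1.4  1.  -2.5] w 0.516 yaw x [ 4.029e-01  9.153e-01 -5.000e-04] z [-2.e-03  3.e-04 -1.e+00]
tool mm [134.4 -14.1   0.6]
level rv [-0.0019  0.0005 -0.    ]
```

Clearances are fine at this yaw: the empty nut is 17 cm away.

jog_arm --increments '[{"tx": 35,"ty": -4,"tz": 0,"wx": 0,"wy": 0,"wz": 0,"gripper": 0.3},{"tx": 70,"ty": -7,"tz": 0,"wx": 0,"wy": 0,"wz": 0,"gripper": 0.3},{"tx": 105,"ty": -11,"tz": 0,"wx": 0,"wy": 0,"wz": 0,"gripper": 0.3},{"tx": 125,"ty": -13,"tz": 0,"wx": 0,"wy": 0,"wz": 0,"gripper": 0.3},{"tx": 132,"ty": -14,"tz": 0,"wx": 0,"wy": 0,"wz": 0,"gripper": 0.3}]'

```text
time: 7.52
position: [0.6044, 0.0444, 0.1708]
tool_rot: [-2.617, -1.731, -0.001]
ft_force: [-0.2, 0.3, -1.7]
grip_width: 0.512
grip_force: 30.0
```

jog_arm --increments '[{"tx": 0,"ty": 0,"tz": 5,"wx": 0,"wy": 0,"wz": 0,"gripper": 0.3},{"tx": 0,"ty": 0,"tz": 25,"wx": 0,"wy": 0,"wz": 0,"gripper": 0.3},{"tx": 0,"ty": 0,"tz": 50,"wx": 0,"wy": 0,"wz": 0,"gripper": 0.3},{"tx": 0,"ty": 0,"tz": 75,"wx": 0,"wy": 0,"wz": 0,"gripper": 0.3},{"tx": 0,"ty": 0,"tz": 90,"wx": 0,"wy": 0,"wz": 0,"gripper": 0.3}]'

```text
time: 7.93
position: [0.6026, 0.035, 0.0779]
tool_rot: [-2.628, -1.72, 0.009]
ft_force: [0.1, -1.0, -1.5]
grip_width: 0.511
grip_force: 30.0
```

jog_arm --increments '[{"tx": 0,"ty": 0,"tz": 10,"wx": 0,"wy": 0,"wz": 0,"gripper": 0.3},{"tx": 0,"ty": 0,"tz": 20,"wx": 0,"wy": 0,"wz": 0,"gripper": 0.3},{"tx": 0,"ty": 0,"tz": 30,"wx": 0,"wy": 0,"wz": 0,"gripper": 0.3},{"tx": 0,"ty": 0,"tz": 35,"wx": 0,"wy": 0,"wz": 0,"gripper": 0.3},{"tx": 0,"ty": 0,"tz": 35,"wx": 0,"wy": 0,"wz": 0,"gripper": 0.3}]'

```text
time: 8.35
position: [0.6043, 0.0381, 0.0458]
tool_rot: [-2.626, -1.724, 0.002]
ft_force: [-0.8, -0.0, -0.7]
grip_width: 0.512
grip_force: 30.0
```

```bash
python3 go.py .606 .046 .005;python3 - <<'E'
from h import *
b=vision.get_image("scene");cv2.imwrite("pics/scene3.png",cv2.resize(b["color"][140:300,260:460],None,fx=3,fy=3))
E
```

```text
t 8.35 p [0.6043 0.0381 0.0458] q [ 0.45  0.47 -0.69  1.73  0.33  1.06 -0.76] f [-0.8 -0.  -0.7] w 0.512 yaw x [ 3.976e-01  9.175e-01 -9.000e-04] z [-1.5e-03 -3.0e-04 -1.0e+00]
tool mm [ 7.9 -1.5 40.8]
level rv [-0.0013  0.0009 -0.    ]
```

View pics/scene3.png

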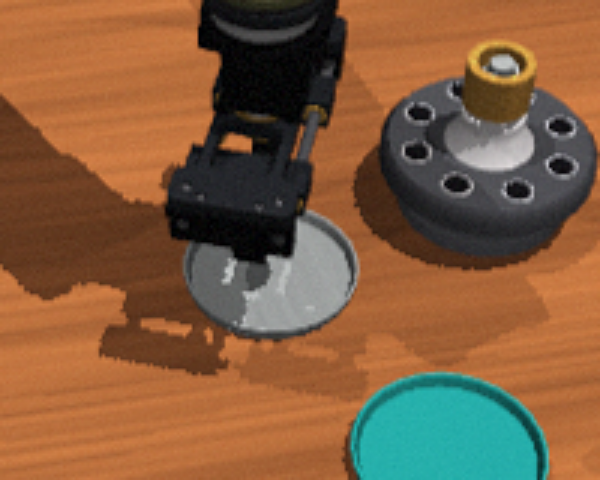

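The nut is centred over the steel dish at (265,270), well clear of the empty rotor. Lowering gently.

jog_arm --increments '[{"tx": 3,"ty": 0,"tz": 8,"wx": 0,"wy": 0,"wz": 0,"gripper": 0.3},{"tx": 6,"ty": -1,"tz": 16,"wx": 0,"wy": 0,"wz": 0,"gripper": 0.3},{"tx": 6,"ty": -1,"tz": 24,"wx": 0,"wy": 0,"wz": 0,"gripper": 0.3},{"tx": 6,"ty": -1,"tz": 30,"wx": 0,"wy": 0,"wz": 0,"gripper": 0.3},{"tx": 6,"ty": -1,"tz": 34,"wx": 0,"wy": 0,"wz": 0,"gripper": 0.3}]'

```text
time: 8.82
position: [0.6057, 0.0446, 0.0115]
tool_rot: [-2.625, -1.725, 0.002]
ft_force: [-0.2, 0.3, -1.2]
grip_width: 0.51
grip_force: 30.0
```

jog_arm --increments '[{"tx": 0,"ty": 0,"tz": 1,"wx": 0,"wy": 0,"wz": 0,"gripper": 0.3},{"tx": 0,"ty": 0,"tz": 2,"wx": 0,"wy": 0,"wz": 0,"gripper": 0.3},{"tx": 0,"ty": 0,"tz": 3,"wx": 0,"wy": 0,"wz": 0,"gripper": 0.3},{"tx": 0,"ty": 0,"tz": 4,"wx": 0,"wy": 0,"wz": 0,"gripper": 0.3},{"tx": 0,"ty": 0,"tz": 4,"wx": 0,"wy": 0,"wz": 0,"gripper": 0.3}]'

```text
time: 9.23
position: [0.6065, 0.0445, 0.0089]
tool_rot: [2.626, 1.724, 0.0]
ft_force: [0.3, -0.1, -1.0]
grip_width: 0.511
grip_force: 30.0
```

```bash
python3 go.py .606 .046 .004
```

```text
t 9.2333 p [0.6065 0.0445 0.0089] q [ 0.42  0.52 -0.67  1.75  0.37  1.   -0.8 ] f [ 0.3 -0.1 -1. ] w 0.511 yaw x [ 0.3973  0.9177 -0.    ] z [ 3.e-04 -2.e-04 -1.e+00]
tool mm [ 1.2 -1.1  4.9]
level rv [0.0003 0.     0.    ]
```

jog_arm --increments '[{"tx": 0,"ty": 0,"tz": 1,"wx": 0,"wy": 0,"wz": 0,"gripper": 0.3},{"tx": 0,"ty": 0,"tz": 2,"wx": 0,"wy": 0,"wz": 0,"gripper": 0.3},{"tx": 0,"ty": 0,"tz": 3,"wx": 0,"wy": 0,"wz": 0,"gripper": 0.3},{"tx": 0,"ty": 0,"tz": 4,"wx": 0,"wy": 0,"wz": 0,"gripper": 0.3},{"tx": 0,"ty": 0,"tz": 4,"wx": 0,"wy": 0,"wz": 0,"gripper": 0.3}]'

```text
time: 9.65
position: [0.6062, 0.0445, 0.0046]
tool_rot: [-2.626, -1.725, 0.001]
ft_force: [-0.3, 0.3, -2.0]
grip_width: 0.509
grip_force: 30.0
```

jog_arm --increments '[{"tx": 0,"ty": 0,"tz": 0.5,"wx": 0,"wy": 0,"wz": 0,"gripper": 0.3},{"tx": 0,"ty": 0,"tz": 0.5,"wx": 0,"wy": 0,"wz": 0,"gripper": 0.3},{"tx": 0,"ty": 0,"tz": 0.5,"wx": 0,"wy": 0,"wz": 0,"gripper": 0.3},{"tx": 0,"ty": 0,"tz": 0.5,"wx": 0,"wy": 0,"wz": 0,"gripper": 0.3},{"tx": 0,"ty": 0,"tz": 0.5,"wx": 0,"wy": 0,"wz": 0,"gripper": 0.3}]'

```text
time: 10.07
position: [0.6064, 0.0446, 0.0044]
tool_rot: [2.626, 1.725, 0.0]
ft_force: [0.6, 0.7, -0.8]
grip_width: 0.509
grip_force: 30.0
```

jog_arm --increments '[{"tx": 0,"ty": 0,"tz": 0.4,"wx": 0,"wy": 0,"wz": 0,"gripper": 0.3},{"tx": 0,"ty": 0,"tz": 0.8,"wx": 0,"wy": 0,"wz": 0,"gripper": 0.3},{"tx": 0,"ty": 0,"tz": 0.8,"wx": 0,"wy": 0,"wz": 0,"gripper": 0.3},{"tx": 0,"ty": 0,"tz": 0.8,"wx": 0,"wy": 0,"wz": 0,"gripper": 0.3},{"tx": 0,"ty": 0,"tz": 0.8,"wx": 0,"wy": 0,"wz": 0,"gripper": 0.3}]'

```text
time: 10.48
position: [0.6065, 0.0446, 0.0035]
tool_rot: [2.626, 1.725, 0.0]
ft_force: [-0.1, -0.3, -1.7]
grip_width: 0.509
grip_force: 30.1
```

At most about a millimetre of drop is left, since the tips are at floor level. I release part-way so the fingers stay inside the rim.

jog_arm --increments '[{"tx": 0,"ty": 0,"tz": 0,"wx": 0,"wy": 0,"wz": 0,"gripper": 0.54},{"tx": 0,"ty": 0,"tz": 0,"wx": 0,"wy": 0,"wz": 0,"gripper": 0.58},{"tx": 0,"ty": 0,"tz": 0,"wx": 0,"wy": 0,"wz": 0,"gripper": 0.62},{"tx": 0,"ty": 0,"tz": 0,"wx": 0,"wy": 0,"wz": 0,"gripper": 0.66},{"tx": 0,"ty": 0,"tz": 0,"wx": 0,"wy": 0,"wz": 0,"gripper": 0.68}]'

```text
time: 10.9
position: [0.6065, 0.0446, 0.0036]
tool_rot: [2.626, 1.725, 0.0]
ft_force: [-0.2, 1.1, -0.2]
grip_width: 0.657
grip_force: 0.0
```

jog_arm --increments '[{"tx": 0,"ty": 0,"tz": 0,"wx": 0,"wy": 0,"wz": 0,"gripper": 0.68},{"tx": 0,"ty": 0,"tz": -5,"wx": 0,"wy": 0,"wz": 0,"gripper": 0.68},{"tx": 0,"ty": 0,"tz": -12,"wx": 0,"wy": 0,"wz": 0,"gripper": 0.68},{"tx": 0,"ty": 0,"tz": -22,"wx": 0,"wy": 0,"wz": 0,"gripper": 0.68},{"tx": 0,"ty": 0,"tz": -35,"wx": 0,"wy": 0,"wz": 0,"gripper": 0.68}]'

```text
time: 11.32
position: [0.6061, 0.0446, 0.0392]
tool_rot: [-2.625, -1.725, 0.001]
ft_force: [0.1, -0.4, -0.4]
grip_width: 0.68
grip_force: 0.0
```

jog_arm --increments '[{"tx": 0,"ty": 0,"tz": -25,"wx": 0,"wy": 0,"wz": 0,"gripper": 0.7},{"tx": 0,"ty": 0,"tz": -55,"wx": 0,"wy": 0,"wz": 0,"gripper": 0.7},{"tx": 0,"ty": 0,"tz": -85,"wx": 0,"wy": 0,"wz": 0,"gripper": 0.7},{"tx": 0,"ty": 0,"tz": -115,"wx": 0,"wy": 0,"wz": 0,"gripper": 0.7},{"tx": 0,"ty": 0,"tz": -125,"wx": 0,"wy": 0,"wz": 0,"gripper": 0.7}]'

```text
time: 11.73
position: [0.6091, 0.0455, 0.1701]
tool_rot: [2.622, 1.722, 0.011]
ft_force: [0.1, 0.5, 0.3]
grip_width: 0.699
grip_force: 0.0
```

```bash
python3 - <<'E'
from h import *
b=vision.get_image("scene");cv2.imwrite("pics/scene4.png",cv2.resize(b["color"][140:300,260:460],None,fx=3,fy=3))
E
```

```text
(no output)
```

View pics/scene4.png

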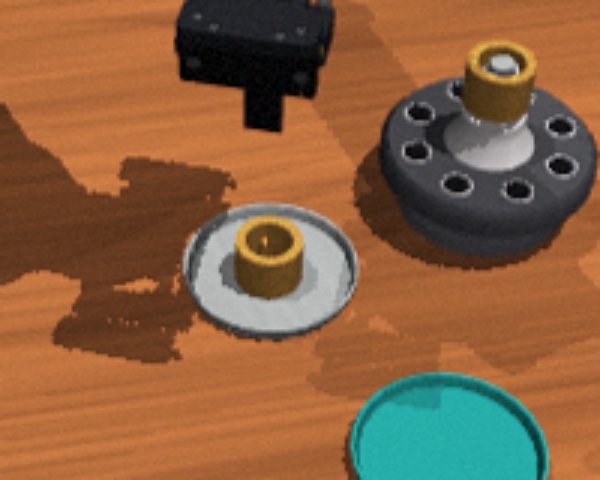

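The nut stands flat in the middle of the steel dish at (270,255). The gripper is clear and the empty rotor's nut is undisturbed.

```bash
python3 -c "
from bench import ctrl
print(ctrl.close_job())"
```

```text
the job is handed in; nothing more can be done
None
```

I unscrewed the loaded rotor's nut and set it down flat near the centre of the steel dish, left the empty rotor's nut alone, and handed the job in at about 12 s; no verdict came back.

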